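# Close and put away the stock bottles after weighing

## Task

Weighing is finished, so put the bench in order: close each of the three open stock bottles with the stopper of its own colour, pushed home until its flange sits on the rim, and stand the closed blue and yellow bottles upright on the raised white shelf beside the white one, wholly on the board. Lay every spatula flat inside the steel tray, along its length, with all the blades pointing to the same end. Never lift a bottle while it is open, tip no bottle over, and leave the white bottle and everything else on the bench where it is.

Things in the scene. Friction and masses are not known exactly. Their poses are not given: they have to be found in the camera images.
- bottle_blue: Open amber glass stock bottle with a white label, a blue band round the body and a blue shoulder. Origin at the centre of its underside, z up its axis. Body 58 mm dia. up to 60 mm, shoulder up to 74 mm, straight neck 42 mm outside dia. from 74 mm to the rim at 97 mm (grip here), bore 33 mm dia., about 35 mm deep. 0.24 kg.
- bottle_blue_seat (a point): On the axis of the blue-banded bottle, 69 mm above its underside (28 mm below its rim): where the foot of its stopper is when it is home; z is the bottle's axis.
- stopper_blue: Blue plastic stopper, 50 mm tall, 30 g: tapered plug 28 mm long (24 mm dia. at the foot, 29.6 mm at the top), flange 39 mm dia. x 4 mm, grip knob 24 mm dia. from 32 to 50 mm above the foot. Origin at the centre of its foot, z up its axis. Starts upright in the dish. Home in the bottle with the blue band, its flange rests on the rim and its foot is at the seat point.
- bottle_yellow: Open amber glass stock bottle with a white label, a yellow band round the body and a yellow shoulder. Origin at the centre of its underside, z up its axis. Body 58 mm dia. up to 60 mm, shoulder up to 74 mm, straight neck 42 mm outside dia. from 74 mm to the rim at 97 mm (grip here), bore 33 mm dia., about 35 mm deep. 0.24 kg.
- bottle_yellow_seat (a point): On the axis of the yellow-banded bottle, 69 mm above its underside (28 mm below its rim): where the foot of its stopper is when it is home; z is the bottle's axis.
- stopper_yellow: Yellow plastic stopper, 50 mm tall, 30 g: tapered plug 28 mm long (24 mm dia. at the foot, 29.6 mm at the top), flange 39 mm dia. x 4 mm, grip knob 24 mm dia. from 32 to 50 mm above the foot. Origin at the centre of its foot, z up its axis. Starts upright in the dish. Home in the bottle with the yellow band, its flange rests on the rim and its foot is at the seat point.
- bottle_white: Open amber glass stock bottle with a white label, a white band round the body and a white shoulder, already standing somewhere along the shelf. Origin at the centre of its underside, z up its axis. Body 58 mm dia. up to 60 mm, shoulder up to 74 mm, straight neck 42 mm outside dia. from 74 mm to the rim at 97 mm (grip here), bore 33 mm dia., about 35 mm deep. 0.24 kg.
- bottle_white_seat (a point): On the axis of the white-banded bottle, 69 mm above its underside (28 mm below its rim): where the foot of its stopper is when it is home; z is the bottle's axis.
- stopper_white: White plastic stopper, 50 mm tall, 30 g: tapered plug 28 mm long (24 mm dia. at the foot, 29.6 mm at the top), flange 39 mm dia. x 4 mm, grip knob 24 mm dia. from 32 to 50 mm above the foot. Origin at the centre of its foot, z up its axis. Starts upright in the dish. Home in the bottle with the white band, its flange rests on the rim and its foot is at the seat point.
- dish: Fixed shallow grey dish, 180 (x) x 85 (y) x 10 mm high, walls and floor 3 mm thick, in which the stoppers stand. Origin at the centre of its underside.
- shelf: Fixed white raised reagent shelf: one board 100 mm deep (x) and 340 mm long (y), 12 mm thick, its top 100 mm above the bench, on two end panels. A steel lip stands 12 mm above the board just beyond its rear (+x) edge; front, ends and top are open. Origin on the bench below the board's centre, x to the lip, y along the board.
- shelf_top (a point): Centre of the shelf board's upper surface; x across its depth towards the rear lip, y along it.
- tray: Fixed stainless instrument tray, 250 (x) x 180 (y) x 18 mm high, walls and floor 3 mm thick, so the floor's surface is 3 mm above its origin. Origin at the centre of its underside, x along its long sides.
- spatula_1: Lab spatula, one of two or three (None if absent), flat on the bench, pointing either way. Origin at the underside of the handle's centre, x along it to the blade, z up. Black handle 80 x 14 x 9 mm (grip it at the origin across its 14 mm width), flat steel blade from x = 40 to 110 mm, at most 17 mm wide, 2.5 mm thick, 2 mm above the underside. 40 g.
- spatula_1_tip (a point): End of that spatula's blade, 110 mm from the handle's centre.
- spatula_2: Lab spatula, one of two or three (None if absent), flat on the bench, pointing either way. Origin at the underside of the handle's centre, x along it to the blade, z up. Black handle 80 x 14 x 9 mm (grip it at the origin across its 14 mm width), flat steel blade from x = 40 to 110 mm, at most 17 mm wide, 2.5 mm thick, 2 mm above the underside. 40 g.
- spatula_2_tip (a point): End of that spatula's blade, 110 mm from the handle's centre.
- spatula_3: Lab spatula, one of two or three (None if absent), flat on the bench, pointing either way. Origin at the underside of the handle's centre, x along it to the blade, z up. Black handle 80 x 14 x 9 mm (grip it at the origin across its 14 mm width), flat steel blade from x = 40 to 110 mm, at most 17 mm wide, 2.5 mm thick, 2 mm above the underside. 40 g.
- spatula_3_tip (a point): End of that spatula's blade, 110 mm from the handle's centre.
- pen: Bystander: white pen with a blue cap, 120 mm long, 10 mm thick, lying on the bench. Origin at its middle.
- glue_stick: Bystander: glue stick with a blue cap, 28 mm dia., 92 mm tall. Origin at the centre of its underside.
- weighing_dish: Bystander: small white porcelain dish, 56 mm dia., 14 mm high. Origin at the centre of its underside.

How it is judged:
By the outcome, as a careful person would: the job done as asked, in the order asked, and still so for the second after the job is handed in, with the robot touching nothing.
Of spatula_1, spatula_2, spatula_3 only 2 to 3 are there at a start; the rules pass over those that are not, and their reading is None.
At some moment in a run one of spatula_1, spatula_2, spatula_3 may be knocked a few centimetres aside while the robot is not near it.
It also fails if it takes over 208 s, if anything falls off the work surface, if the arm or the gripper's body presses on something with over 40 N, if the wrist force passes 120 N, or if a joint passes its speed limit or range.

## Robot

A 7-joint arm with a two-finger parallel gripper is mounted at the origin on the work surface. World frame = base frame: x ahead of the robot, y to its left, z up, the work surface at z = 0. Lengths are in mm, angles in rad, forces in N, time in s.
With the tool pointing down it reaches from about 400 to 875 mm from the base axis. Payload 19.3 kg.
Tool frame: the origin (TCP) lies at the very end of the fingers, on their centre line; the grasp point (between the pads) lies 19 mm behind it (grip_point_offset is the z of the grasp point in the tool frame, in mm); z points along the fingers, y is the line along which they close (so a half turn about z gives the same grasp; the last joint's range is limited). The gripper opens to 85 mm and grips with 20 to 120 N. Pads are 22 mm wide; open, the fingers measure 114 mm over their backs; the gripper's body (76 mm by 85 mm) begins 54 mm behind the grasp point. The pads swing forward as they close: fully open they stand 13 mm farther back than shut.
Start: joints at [-1.313, 0.521, -0.036, 1.599, 0.021, 1.021, -0.113], TCP at [201.244, 591.706, 231.291] pointing down, gripper open.
Joint ranges: [-2.91, 2.91], [-0.3, 2.13], [-1.5, 1.42], [0.17, 2.43], [-1.26, 4.41], [0.16, 1.93], [-2.52, 2.52]. Speed limits (rad/s): [1.89, 1.89, 2.39, 2.39, 3.01, 3.01, 3.01].

## Interface

Orientations are given as a 3x3 rotation matrix whose columns are the frame's x, y, z axes.
In Python, from workcell import movep, movel, goto_joints, open_gripper, clamp, wait, inverse_kinematics, read_state, camera, PlanningError, finish_job, grip_point_offset gives the robot as it stands. Calls block until the motion is done:
- movep(position, orientation): joint-space move of the TCP to a pose.
- movel(position, frame=None, max_speed=150, guard=None): straight line of the TCP; frame=None keeps the orientation; max_speed is the mean speed in mm/s. With guard (N) it stops when the force on the tool has changed by that much, and returns True; else False.
- goto_joints(angles): joint-space move.
- open_gripper() and clamp(): open the fingers fully, or close them until they stop; the grip force is fixed at half the most.
- wait(seconds).
- inverse_kinematics(position, orientation): joint angles nearest the present ones, or None.
- read_state(): the state.
- camera(name): name is "side" or "top"; returns a dict with "image" (480x640x3 uint8, blue, green, red), "range_z" (480x640 float32, mm along the optical axis (not along the pixel's ray), 0 where there is no reading), "fx", "fy", "cx", "cy" (pixels), "cam_to_world" (4x4, takes a point from camera to world coordinates). Camera axes: x right, y up, looking along -z (the intrinsics and any distortion apply to the point x, -y, -z); pixel columns grow to the right and rows downward; lengths in mm; the calibration is good to about 2 mm. A picture is of the moment at which its call begins.
A pose or a line that the arm cannot do raises PlanningError and nothing moves.
- finish_job(): hands the job in; it is judged then, once.
The state is a dict: "time": time; "qpos": joint angles; "qvel": joint speeds; "joint_efforts": joint torques, N m; "eef_pos": TCP position; "tool_rot": TCP orientation; "ft_force": force on the tool from outside, world axes, zero at the start; "torque": the same for the moment, N m; "finger_gap": finger opening in mm; "gripper_force": force on a finger pad.
Only numpy, scipy, OpenCV 4.12 (cv2) and the standard library are available. Lean on these libraries where they do the work, as an engineer would, in place of code of your own. Each camera call takes 0.05 s, during which the arm holds its last target. There are 200 camera calls.

## Working session

There is one attempt and no reset: what is moved stays moved. The work goes in short steps, each a Python script; the robot and the scene stay as the last script left them, time stands still between calls to the robot, and variables do not carry over. Pictures are saved under pics/ and viewed, at most 14 in all, crops included, and the job is handed in when it is done.

```bash
mkdir -p pics; ls; python3 - <<'E'
from workcell import *
import cv2,numpy as np
for n in("top","side"):
    c=camera(n); cv2.imwrite(f"pics/{n}0.png",c["image"]); np.savez(f"pics/{n}0.npz",**c)
    print(n,c["fx"],c["fy"],c["cx"],c["cy"],np.round(c["cam_to_world"],3).tolist(),[k for k in c])
print(read_state()["time"],grip_point_offset, read_state()["tool_rot"])
E
```

```text
pics
top 466.8644361188862 466.8644361188862 324.871242479057 236.59998659117224 [[0.001, 0.994, -0.11, 391.65], [-1.0, 0.001, 0.005, -6.11], [0.005, 0.11, 0.994, 953.003], [0.0, 0.0, 0.0, 1.0]] ['image', 'range_z', 'fx', 'fy', 'cx', 'cy', 'cam_to_world']
side 598.3265423209847 598.3265423209847 312.82768119507597 231.60372992338702 [[-0.98, 0.093, -0.176, 283.496], [-0.199, -0.523, 0.829, 921.935], [-0.015, 0.847, 0.531, 716.349], [0.0, 0.0, 0.0, 1.0]] ['image', 'range_z', 'fx', 'fy', 'cx', 'cy', 'cam_to_world']
0.1 -18.700000000000003 [[-9.46736487e-01  3.22009270e-01 -2.31501922e-04]
 [ 3.22009342e-01  9.46736021e-01 -9.42974801e-04]
 [-8.44754189e-05 -9.67294432e-04 -9.99999529e-01]]
```

View pics/top0.png

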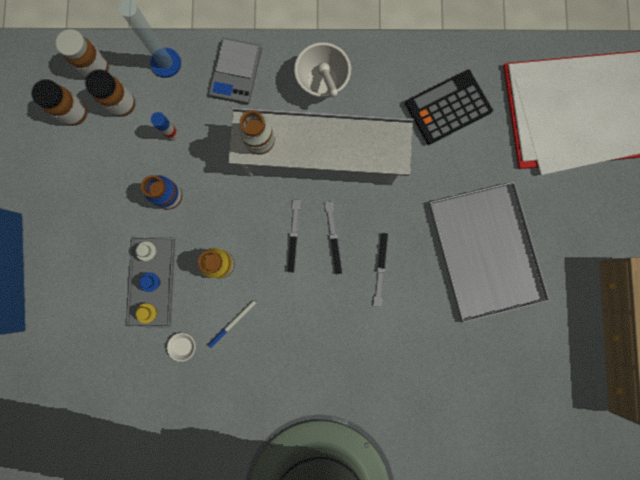

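View pics/side0.png

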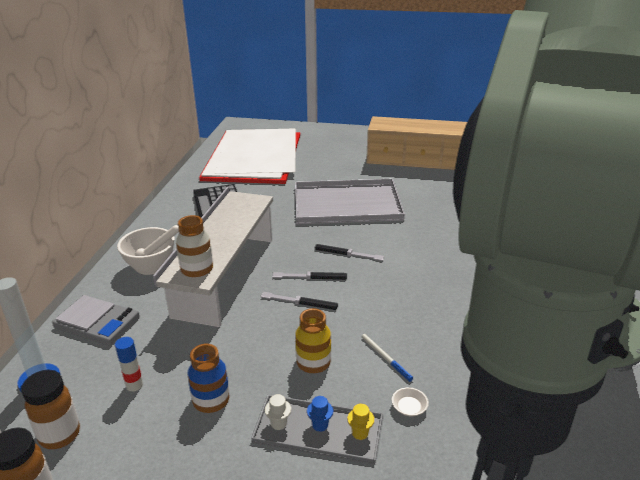

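The top view has image up = +x and left = +y:
- **Dish:** stoppers are white (145,251), blue (149,282) and yellow (146,313).
- **Bottles:** blue is at about (155,187) and yellow at (212,262). White is on the shelf at (253,124).
- **Spatulas:** there are three, with handles at (291,253), (336,254) and (382,251). The blades point up, up and down.
- **Tray:** it is centred near (487,252) and slightly rotated.

```bash
cat > h.py <<'E'
from workcell import *
import numpy as np, cv2
def cloud(c):
    v,u=np.mgrid[:480,:640]; d=c["range_z"]
    p=np.stack([(u-c["cx"])/c["fx"]*d,-(v-c["cy"])/c["fy"]*d,-d],-1)
    M=c["cam_to_world"]; P=p@M[:3,:3].T+M[:3,3]; P[d==0]=np.nan; return P
def px(c,u,v,z):
    M=c["cam_to_world"]; r=M[:3,:3]@np.array([(u-c["cx"])/c["fx"],-(v-c["cy"])/c["fy"],-1.])
    return (M[:3,3]+r*(z-M[2,3])/r[2])[:2]
def tops(c,uv,z,rad=25,tol=6):
    """centre of the points near height z round pixel uv"""
    P=cloud(c); g=px(c,*uv,z)
    for _ in range(3):
        m=(abs(P[...,2]-z)<tol)&(np.hypot(P[...,0]-g[0],P[...,1]-g[1])<rad)
        if m.sum()<5: return None
        g,r=cv2.minEnclosingCircle(P[m][:,:2].astype(np.float32)); 
    return np.round(g,1),round(r,1),m.sum(),np.round(np.median(P[m][:,2]),1)
E
cat > a.py <<'E'
from h import *
c=dict(np.load("pics/top0.npz"))
P=cloud(c)
for n,uv,z in [("sw",(145,250),53),("sb",(149,281),53),("sy",(146,312),53),("bb",(155,186),97),("by",(212,260),97),("bw",(253,122),197)]:
    print(n,tops(c,uv,z),px(c,*uv,z))
print("bench z",np.nanmedian(P[280:400,300:360,2]),"tray",np.nanmedian(P[230:270,470:500,2]),"shelf",np.nanmedian(P[130:160,300:390,2]))
print("board corners",[np.round(px(c,*q,100),0).tolist() for q in [(231,110),(411,121),(409,175),(229,163)]])
m=(abs(P[...,2]-100)<4)&(P[...,0]>480)&(P[...,1]<200);m&=(P[...,1]>-250)
print("board rect",cv2.minAreaRect(P[m][:,:2].astype(np.float32)),m.sum())
print("tray corners",[np.round(px(c,*q,18),0).tolist() for q in [(428,202),(513,184),(547,297),(462,320)]])
i=cv2.resize(c["image"][190:330,270:420],None,fx=5,fy=5,interpolation=cv2.INTER_CUBIC)[:600]; cv2.imwrite("pics/crop1.png",i)
i=cv2.resize(c["image"][100:190,130:425],None,fx=2.7,fy=2.7,interpolation=cv2.INTER_CUBIC)
j=cv2.resize(c["image"][175:330,415:560],None,fx=2.2,fy=2.2,interpolation=cv2.INTER_CUBIC)
o=np.zeros((600,800,3),np.uint8); o[:i.shape[0],:i.shape[1]]=i[:,:800]; o[250:250+j.shape[0],:j.shape[1]]=j
cv2.imwrite("pics/crop2.png",o)
# spatulas: dark handles + bright blades, off-bench height
m=(P[...,2]>4)&(P[...,2]<16); m[:,:270]=0;m[:,415:]=0;m[:190]=0;m[330:]=0
print("spat pts",m.sum())
n,l,s,ce=cv2.connectedComponentsWithStats(m.astype(np.uint8))
print(s.tolist())
E
python3 a.py
```

```text
sw (array([465.4, 342.8]), 12.1, np.int64(128), np.float64(52.5)) [465.17380345 336.30256787]
sb (array([404.4, 334.5]), 12.3, np.int64(132), np.float64(52.5)) [405.62486225 326.09511383]
sy (array([344.6, 337.5]), 12.0, np.int64(131), np.float64(52.8)) [346.92765195 329.32111706]
bb (array([582.5, 313.6]), 21.4, np.int64(191), np.float64(96.3)) [581.21905943 306.10573062]
by (array([440.9, 202.7]), 21.2, np.int64(185), np.float64(96.5)) [443.32414793 196.25570049]
bw (array([669.4, 113.5]), 21.2, np.int64(228), np.float64(196.4)) [668.42517797 110.37146031]
bench z 0.07024007574489133 tray 3.3404058675288297 shelf 100.18219642336572
board corners [[727.0, 167.0], [707.0, -173.0], [602.0, -168.0], [625.0, 169.0]]
board rect ((664.914794921875, -1.684783935546875), (340.6069641113281, 102.69169616699219), 86.37313079833984) 8313
tray corners [[567.0, -221.0], [604.0, -396.0], [375.0, -453.0], [330.0, -282.0]]
spat pts 1407
[[0, 0, 640, 480, 305793], [283, 191, 1, 1, 1], [321, 191, 1, 1, 1], [359, 190, 1, 1, 1], [394, 190, 1, 1, 1], [399, 190, 1, 1, 1], [402, 191, 1, 1, 1], [288, 192, 
[... 3209 characters left out ...]
 1, 1], [306, 310, 1, 1, 1], [325, 311, 1, 1, 1], [361, 310, 1, 1, 1], [387, 313, 1, 1, 1], [353, 315, 1, 1, 1], [394, 315, 1, 1, 1], [342, 317, 1, 1, 1], [356, 317, 1, 1, 1], [282, 318, 1, 1, 1], [325, 318, 1, 1, 1], [333, 319, 1, 1, 1], [394, 319, 1, 1, 1], [295, 321, 1, 1, 1], [303, 320, 1, 1, 1], [406, 321, 1, 1, 1], [281, 323, 1, 1, 1], [286, 323, 1, 1, 1], [344, 323, 1, 1, 1], [352, 322, 1, 1, 1], [358, 322, 1, 1, 1], [387, 323, 1, 1, 1], [398, 322, 1, 1, 1], [412, 323, 1, 1, 1], [310, 325, 1, 1, 1], [358, 324, 1, 1, 1], [383, 325, 1, 1, 1], [385, 324, 1, 1, 1], [298, 327, 1, 1, 1], [411, 326, 1, 1, 1], [278, 329, 1, 1, 1], [327, 329, 1, 1, 1], [382, 329, 1, 1, 1], [399, 329, 1, 1, 1]]
```

View pics/crop1.png

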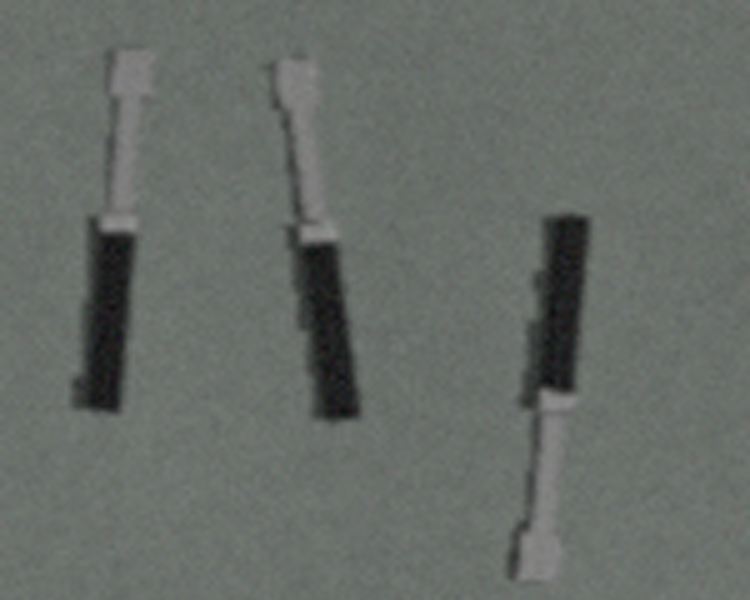

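View pics/crop2.png

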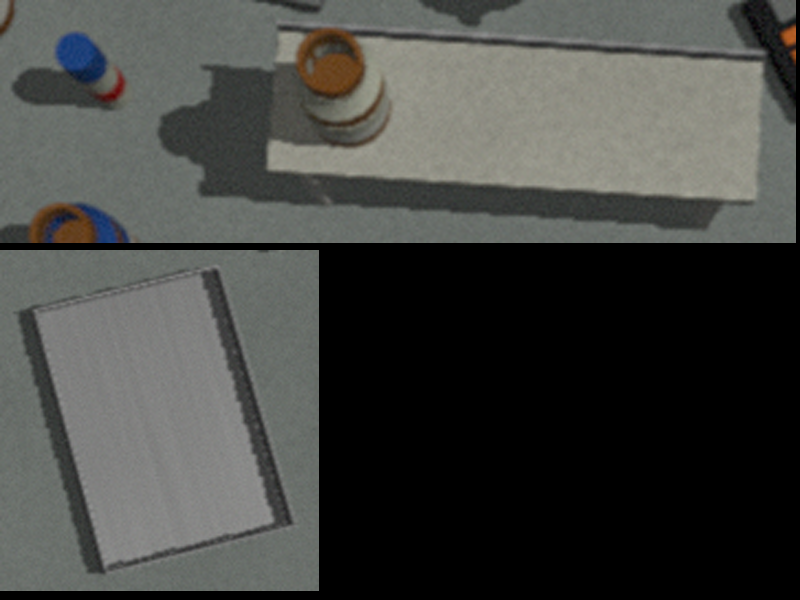

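```bash
cat >> h.py <<'E'
def R(a):
    c,s=np.cos(a),np.sin(a); return np.array([[-s,c,0],[c,s,0],[0,0,-1.]])
def near(p,a):
    "orientation of the two equivalent ones whose joints are nearer"
    q0=np.array(read_state()["qpos"]); best=None
    for b in(a,a+np.pi):
        q=inverse_kinematics(p,R(b))
        if q is not None:
            d=abs(np.array(q)-q0).max()
            if best is None or d<best[0]: best=(d,R(b))
    return best[1]
def over(x,y,z,a): p=[x,y,z]; movep(p,near(p,a))
def z(zz,speed=150,guard=None):
    p=list(read_state()["eef_pos"]); p[2]=zz; return movel(p,max_speed=speed,guard=guard)
def stat(t=""):
    s=read_state(); print(t,"t",round(s["time"],1),"tcp",np.round(s["eef_pos"],1),"gap",round(s["finger_gap"],1),"F",np.round(s["ft_force"],1))
def shot(): return camera("top")
def stopper(src,dst,base,a=np.pi/2):
    over(*src,110,a); z(36,120); clamp(); stat("grip"); z(135+max(0,base),300)
    over(*dst,base+150,a); z(base+125,150)
    print("guard",z(base+100,40,guard=10)); stat("in"); open_gripper(); z(base+170,300)
def spatulas(c,u0=270,u1=415,v0=190,v1=330):
    P=cloud(c); Z=cv2.medianBlur(np.nan_to_num(P[...,2]).astype(np.float32),3)
    m=np.zeros(Z.shape,np.uint8); m[v0:v1,u0:u1]=((Z>6.3)&(Z<16))[v0:v1,u0:u1]
    n,l,s,ce=cv2.connectedComponentsWithStats(m); out=[]
    b=(Z>3)&(Z<6.3)
    for i in range(1,n):
        if s[i,4]<100: continue
        h=P[l==i][:,:2].astype(np.float32); ctr,wh,an=cv2.minAreaRect(h)
        ctr=np.array(ctr); an=np.radians(an)+(np.pi/2 if wh[0]<wh[1] else 0); d=np.array([np.cos(an),np.sin(an)])
        r=(P[...,:2]-ctr); t=r@d; w=r@np.array([-d[1],d[0]])
        k=b&(abs(w)<12)&(abs(t)<115)&(abs(t)>48)
        if (t[k]<0).sum()>(t[k]>0).sum(): an+=np.pi
        out.append((ctr.round(1).tolist(),round(float(an),3),np.round(wh,1).tolist(),int(((t[k]>0)).sum()),int((t[k]<0).sum())))
    return out
E
python3 - <<'E'
from h import *
c=dict(np.load("pics/top0.npz")); P=cloud(c); Z=P[...,2]
for o in spatulas(c): print(o)
m=np.zeros(Z.shape,bool); m[170:335,415:560]=True; m&=(Z>10)&(Z<25)
Q=P[m]; g=np.hypot(Q[:,0]-469,Q[:,1]+338)<175
print("tray",cv2.minAreaRect(Q[g][:,:2].astype(np.float32)),g.sum())
for p,a in [((465,343,110),1.57),((669,113,250),1.57),((651,-85,260),0)]: print(near(p,a) is not None)
stopper((404.4,334.5),(582.5,313.6),0); stat()
E
```

```text
([465.9, 56.8], 6.209, [13.6, 79.4], 0, 158)
([464.3, -126.7], 3.044, [14.5, 80.3], 153, 0)
([462.4, -32.0], 0.138, [80.9, 13.7], 154, 0)
tray ((468.1475830078125, -340.74261474609375), (250.4646759033203, 182.84274291992188), 13.741495132446289) 1020
True
True
True
grip t 2.8 tcp [404.3 335.8  36.4] gap 21.6 F [-0.2 -1.5  5.9]
guard True
in t 4.9 tcp [580.7 313.  101.9] gap 21.5 F [-0.2 -1.7  4.2]
 t 5.9 tcp [580.9 313.8 171.5] gap 85.3 F [-0.2 -0.1 -0.7]
```

```bash
python3 - <<'E'
from h import *
stopper((344.6,337.5),(440.9,202.7),0)
stopper((465.4,342.8),(669.4,113.5),100)
over(350,450,250,np.pi/2); stat()
c=shot(); i=cv2.resize(c["image"][90:330,100:420],None,fx=2.5,fy=2.5); cv2.imwrite("pics/t1.png",i)
for n,uv,zz in [("sb",(151,184),119),("sy",(210,258),119),("sw",(251,120),219)]:
    print(n,tops(c,uv,zz),"bottle rim/flange",tops(c,uv,zz-18,30,4))
E
```

```text
grip t 8.3 tcp [345.9 337.8  36.4] gap 21.9 F [-0.6 -1.2  8.5]
guard True
in t 10.3 tcp [440.6 203.  102.4] gap 21.5 F [ 2.  -0.6  7.8]
grip t 13.4 tcp [464.9 342.7  36.4] gap 21.9 F [-1.4  0.4  5.4]
guard True
in t 16.2 tcp [668.3 115.7 202.4] gap 21.8 F [ 0.5 -3.   6.8]
 t 18.9 tcp [351.1 449.4 249.9] gap 85.1 F [ 0.1 -0.   0.7]
sb (array([580.6, 312.6]), 12.1, np.int64(145), np.float64(118.5)) bottle rim/flange (array([581.8, 312.7]), 20.8, np.int64(192), np.float64(100.7))
sy (array([440. , 202.7]), 11.9, np.int64(146), np.float64(118.6)) bottle rim/flange (array([441.1, 202.7]), 20.7, np.int64(229), np.float64(100.9))
sw (array([668.6, 115.2]), 12.2, np.int64(173), np.float64(218.9)) bottle rim/flange (array([669.2, 113.8]), 20.6, np.int64(244), np.float64(200.8))
```

View pics/t1.png

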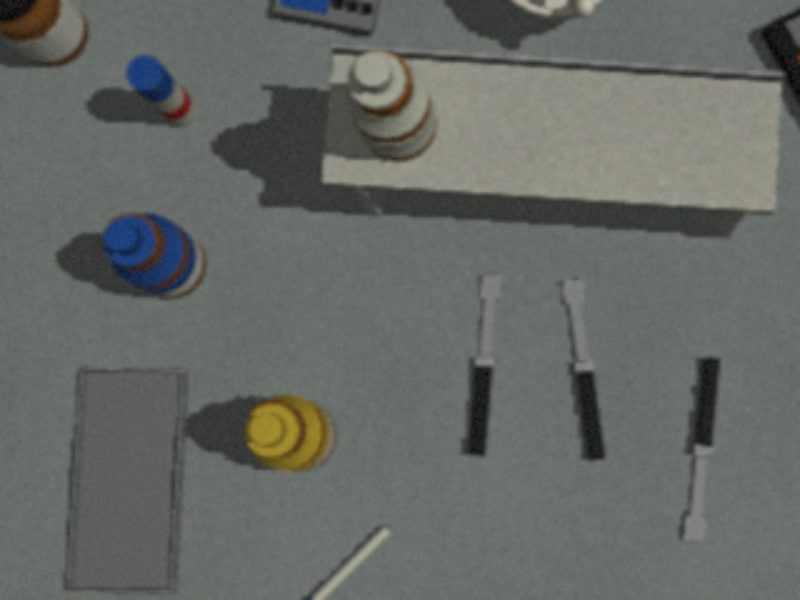

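All three stoppers are home, with knob tops at 118.5, 118.6 and 218.9 mm. Next I'll carry the closed bottles to the shelf.

```bash
cat >> h.py <<'E'
SH=np.array([664.9,-1.7]); SA=-0.0634
ex=np.array([np.cos(SA),np.sin(SA)]); ey=np.array([-ex[1],ex[0]])
def bottle(src,yrel):
    over(*src,190,SA); z(76,150); clamp(); wait(.2); stat("grip"); z(330,150)
    d=SH-3*ex+yrel*ey
    over(*d,330,SA); z(190,150); print("guard",z(172,30,guard=8)); stat("down"); open_gripper(); wait(.2); z(290,150)
E
python3 - <<'E'
from h import *
bottle((441,202.7),12); stat()
bottle((582,313.2),-82)
over(350,450,250,np.pi/2); stat()
c=shot(); cv2.imwrite("pics/t2.png",c["image"]); cv2.imwrite("pics/s2.png",camera("side")["image"])
for b in(114,12,-82):
    d=SH+b*ey-3*ex; P=cloud(c); m=(abs(P[...,2]-219)<6)&(np.hypot(P[...,0]-d[0],P[...,1]-d[1])<30)
    g=P[m]; r=cv2.minEnclosingCircle(g[:,:2].astype(np.float32)) if len(g) else None
    print(r,np.median(g[:,2]), (np.array(r[0])-SH)@ex,(np.array(r[0])-SH)@ey)
for o in spatulas(c): print(o)
E
```

```text
grip t 21.7 tcp [441.3 204.   76.8] gap 40.2 F [-3.5 -0.6 17.4]
guard True
down t 26.2 tcp [662.6  12.1 176.9] gap 39.9 F [-2.5  0.5 10.7]
 t 27.8 tcp [661.8  12.3 289.1] gap 85.2 F [ 1.4 -0.1 -0.4]
grip t 30.7 tcp [583.2 311.8  76.9] gap 40.0 F [-3.6 -0.2  9.9]
guard True
down t 35.6 tcp [657.3 -81.8 176.9] gap 39.9 F [-2.7  0.9  8.6]
 t 39.4 tcp [351.  449.3 250. ] gap 85.6 F [-0.4  0.2  0.2]
((668.555908203125, 115.74821472167969), 12.331436157226562) 218.64756867914213 -3.79266630383827 117.44387803715945
((660.610595703125, 11.341426849365234), 11.899358749389648) 218.99618649954215 -5.107059085626172 12.743459145197473
((655.2789916992188, -80.25154113769531), 11.969430923461914) 219.2641392076485 -4.624846635292674 -79.00328606729445
([466.1, 56.7], 6.21, [13.7, 79.4], 0, 146)
([464.8, -127.4], 2.982, [12.2, 80.1], 148, 0)
([462.2, -31.8], 0.334, [81.1, 11.4], 27, 0)
```

View pics/t2.png

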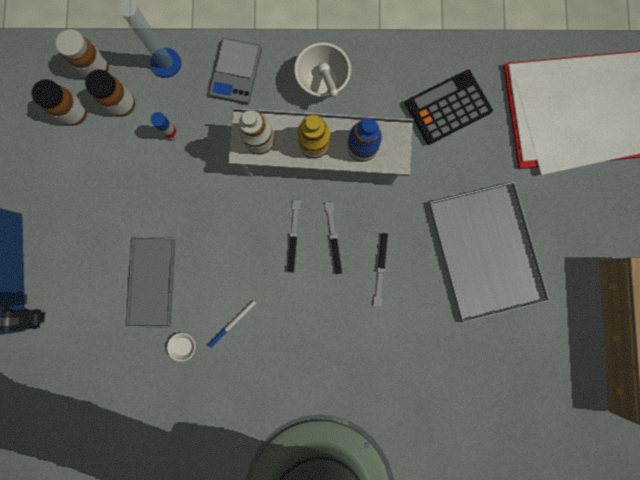

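Blue and yellow stand closed on the shelf beside white, with tops at 219 mm and about 5 mm off the board's centre line. Next come the spatulas, with a fresh measurement before each pick.

```bash
cat >> h.py <<'E'
T=np.array([468.3,-340.2]); TA=0.2398
tx=np.array([np.cos(TA),np.sin(TA)]); ty=np.array([-tx[1],tx[0]])
def refine(c,o):
    P=cloud(c); Z=cv2.medianBlur(np.nan_to_num(P[...,2]).astype(np.float32),3)
    ctr=np.array(o[0]); an=o[1]
    for _ in range(4):
        d=np.array([np.cos(an),np.sin(an)]); r=P[...,:2]-ctr; t=r@d; w=r@np.array([-d[1],d[0]])
        k=(Z>3)&(Z<16)&(abs(w)<16)&(t>-50)&(t<118)
        L=cv2.fitLine(P[k][:,:2].astype(np.float32),cv2.DIST_L1,0,.01,.01).ravel()
        e=L[:2]*np.sign(L[:2]@d); an=float(np.arctan2(e[1],e[0]))
        ctr=L[2:]+e*((ctr-L[2:])@e)   # on the axis, keeping the handle's place along it
    return ctr,an
def place_spatula(pos,s,slot):
    d=T+slot[0]*tx+slot[1]*ty; p=[*pos,70]
    best=None
    for b in(s+np.pi/2,s-np.pi/2):
        b2=b+TA-s; q=inverse_kinematics(p,R(b)); q2=inverse_kinematics([*d,70],R(b2))
        if q is None or q2 is None: continue
        k=abs(np.array(q2)-np.array(q)).max()
        if best is None or k<best[0]: best=(k,b,b2)
    print("turn",best); _,b,b2=best
    movep(p,R(b)); z(2,80); clamp(); wait(.2); stat("grip"); z(130,150)
    movep([*d,130],R(b2)); z(15,100); print("guard",z(4.5,25,guard=6)); stat("down"); open_gripper(); wait(.3); z(150,150)
def see():
    over(350,450,250,np.pi/2); wait(.2); c=shot(); return c,[refine(c,o) for o in spatulas(c,262,422,180,345)]
E
python3 - <<'E'
from h import *
c,S=see()
for s in S: print(s)
i=max(S,key=lambda s:s[0][1]); place_spatula(*i,(4,0))
c,S=see(); stat()
for s in S: print(s)
i=cv2.resize(c["image"][160:340,260:560],None,fx=2.6,fy=2.6); cv2.imwrite("pics/t3.png",i)
E
```

```text
(array([466.38625867,  56.51357901]), -0.07356585273635893)
(array([ 464.50347152, -127.16873192]), 3.030516441246993)
(array([462.60553981, -32.13899305]), 0.14078977444798657)
turn (np.float64(0.91368093166666), 1.4972304740585376, 1.8105963267948966)
grip t 43.5 tcp [466.8  57.6   2.3] gap 11.9 F [-1.7  1.1  9.1]
guard True
down t 47.7 tcp [ 473.2 -338.1    5.3] gap 11.9 F [-1.7  0.8 10.7]
 t 52.9 tcp [350.3 449.8 250. ] gap 85.3 F [-0.1 -0.1 -0.5]
(array([ 464.9450479 , -126.97670206]), 3.0355539722564084)
(array([462.48001188, -31.96112291]), 0.14292244755922265)
```

View pics/t3.png

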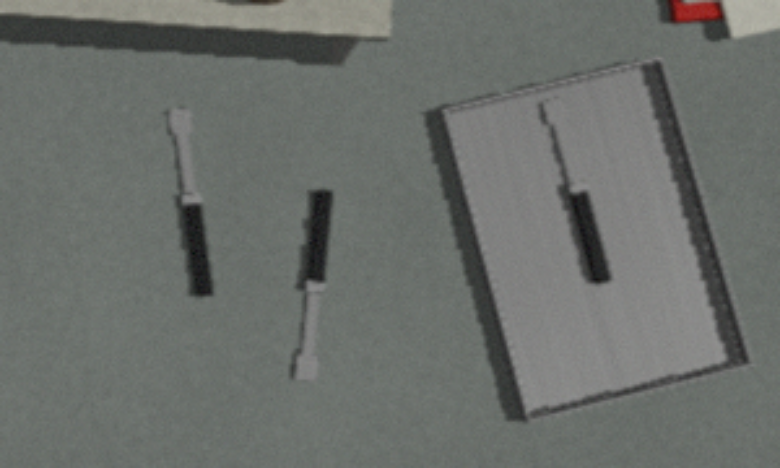

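The first spatula lies along the tray's centre with its blade at the far end, at about (575,190) in the crop. The slot spacing works, so I'll place the other two.

```bash
python3 - <<'E'
from h import *
c,S=see()
i=max(S,key=lambda s:s[0][1]); print(i); place_spatula(*i,(-75,30))
c,S=see(); print(S); place_spatula(*S[0],(-75,-30))
c,S=see(); stat(); print(S)
i=cv2.resize(c["image"][160:340,260:560],None,fx=2.6,fy=2.6); cv2.imwrite("pics/t4.png",i)
cv2.imwrite("pics/t4f.png",c["image"])
for q in spatulas(c,440,535,200,310):
    p,a=refine(c,q); print("in tray",((p-T)@tx).round(1),((p-T)@ty).round(1),round(a-TA,3),np.nanmax(0))
E
```

```text
(array([462.47433174, -32.21547526]), 0.13869566721611565)
turn (np.float64(0.8608812123112557), 1.7094919940110123, 1.8105963267948966)
grip t 57.1 tcp [463.  -31.3   2.3] gap 11.7 F [-1.6 -0.6  9.4]
guard True
down t 61.0 tcp [ 389.3 -327.9    5.3] gap 11.7 F [-0.6  0.5 10. ]
[(array([ 464.89583778, -127.13721855]), 3.030354238569405)]
turn (np.float64(2.0881423797430587), 1.4595579117745086, -1.3309963267948965)
grip t 70.2 tcp [ 465.5 -126.4    2.3] gap 11.9 F [-2.1 -1.2  8.3]
guard True
down t 74.6 tcp [ 403.1 -386.8    5.3] gap 11.7 F [-0.7  1.1  9.8]
 t 79.9 tcp [350.2 449.8 250. ] gap 85.2 F [-0.2  0.  -0.3]
[]
in tray 36.2 4.3 -3.088 0
in tray 20.4 -84.0 0.021 0
in tray -39.2 -25.5 -0.003 0
in tray -40.2 35.1 0.0 0
in tray -29.9 75.2 -0.007 0
```

View pics/t4.png

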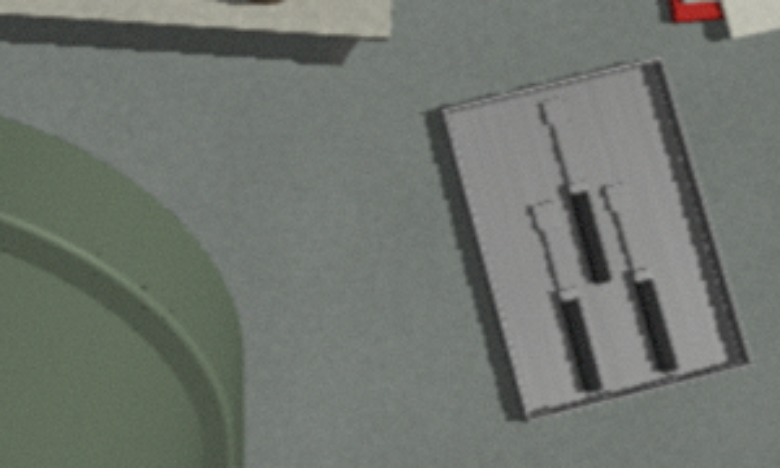

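View pics/t4f.png

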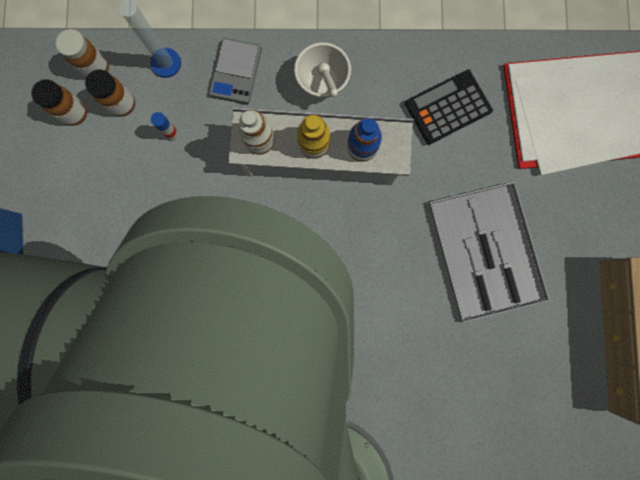

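All three spatulas lie in the tray along its length, blades to the far end. The arm hides the left of the bench, so I'll return to the start joints and compare with the first picture before handing in.

```bash
python3 - <<'E'
from h import *
s=read_state(); print(np.round(s["qpos"],2))
goto_joints([-1.313,0.521,-0.036,1.599,0.021,1.021,-0.113]); stat()
a=camera("top"); b=camera("side")
i=np.vstack([cv2.resize(x["image"],(400,300)) for x in (a,b)])
o=np.hstack([i,np.vstack([cv2.resize(cv2.imread(f"pics/{n}0.png"),(400,300)) for n in("top","side")])]); cv2.imwrite("pics/f.png",o)
E
```

```text
[-0.21  0.72 -1.27  1.69  0.71  1.29 -0.06]
 t 81.5 tcp [202.  591.5 231.3] gap 85.0 F [-0.5 -0.3 -1. ]
```

View pics/f.png

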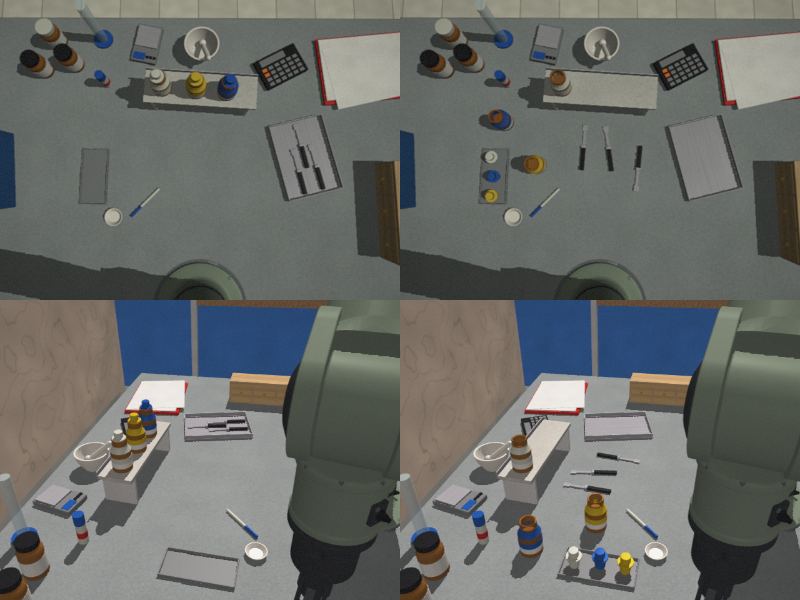

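The closed bottles stand on the shelf and the spatulas are in the tray. The pen, glue stick, weighing dish and white bottle are where they were.

```bash
python3 -c "
from workcell import *
print(finish_job())"
```

```text
the job is handed in; nothing more can be done
None
```

The job is handed in: all three bottles are stoppered in their own colours, blue and yellow stand beside white on the shelf, the three spatulas lie in the tray with blades to the same end, and it took about 82 s of the 208 s allowed.

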